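# Close a sprung tensioner housing on its dowels and hold it for bolting

## Robot

A 7-joint arm with a two-finger parallel gripper is mounted at the origin on a cart in front of the work surface, level with it; the furniture and walls round the work are solid. World frame = base frame: x ahead of the robot, y to its left, z up, the work surface at z = 0. Lengths are in m, angles in rad, forces in N, time in s.
With the tool pointing down it reaches from about 0.4 to 0.85 m from the base axis. Payload 10.4 kg.
Tool frame: the origin (TCP) lies midway between the tips of the shut fingers; the grasp point (between the pads) lies 19 mm behind it; z points along the fingers, y is the line along which they close (so a half turn about z gives the same grasp; the last joint's range is limited). The gripper opens to 87 mm and grips with 3 to 60 N. Pads are 19 mm wide; open, the fingers measure 117 mm over their backs; the gripper's body (75 mm by 190 mm) begins 51 mm behind the grasp point.
Start: joints at [-1.322, 0.332, -0.065, 1.46, 0.022, 1.35, -0.088], TCP at [0.168, 0.602, 0.223] pointing down, gripper open.
Joint ranges: [-2.6, 2.6], [-0.5, 2.12], [-1.47, 1.34], [0.16, 2.42], [-1.27, 4.41], [0.06, 2.06], [-2.6, 2.6]. Speed limits (rad/s): [2.22, 2.22, 2.79, 2.79, 3.14, 3.14, 3.14].

## Interface

Orientations are given as a unit quaternion [x, y, z, w].
In Python, from bench import sensors, eyes, order gives the robot as it stands.
- The arm moves only by the tool arm_command, never from a script. Its argument "steps" is a list of rows, each an object with "rot": the turn, a rotation vector about the world's x, y, z in degrees, a list of three; "slide": the shift along the world's x, y, z in m, a list of three; "grip": the opening, from 0 (shut) to 1 (fully open). A call has exactly 8 rows; each row shifts and turns the commanded pose from where the row before left it; what a row does not reach is not made up. A row lasts 1/8 s, in which the tool goes at most 62.5 mm and 10.7 degrees, less where a joint would pass 70% of its speed; a pose out of reach is approached as far as the arm can. A call with a gripper value outside its range is refused whole. The fingers move at their own pace and stop on an object; "newtons" is the grip in N (left out, the last holds). Time passes only in rows, so rows that do not move let the fingers close, or fill a call up. It gives the time, the measured TCP pose, the force, the opening and the grip force at its end, in the units of the state.
- sensors.read_state(): the state, without advancing time (a new reading comes with each control period).
- eyes.camera(name): name is "side" or "top" or "wrist"; returns a dict with "pixels" (384x512x3 uint8, red, green, blue), "intrinsics" (3x3 intrinsics, pixels), "pose" (4x4, takes a point from camera to world coordinates). Camera axes: x right, y down, z forward; pixel columns grow to the right and rows downward; lengths in m; the calibration is good to about 2 mm. A picture is of the moment at which its call begins. There is no depth.
- order.close_job(): hands the job in; it is judged then, once.
Trained networks look in a picture, given as the dict that the camera call returned (one of the last four; its "shot" number tells which), for a name from the list of things; names that differ only in an ending like _2 or _b are one class to them, and where a whole thing is asked for, a point or a joint stands for the part that bears it (a point fixed in the world has none). Each returns a list of dicts, best first, with "conf" (0 to 1); they miss things now and then, are a little off and sometimes report something else, mostly with a low value. They report only what shows in the picture. A call takes as long as a camera call.
- eyes.look_for(name, picture): "bbox" ([left, top, right, bottom] in pixels, round what is visible of it).
The state is a dict: "time": time; "joint_positions": joint angles; "joint_vel": joint speeds; "joint_torque": joint torques, N m; "ee_pos": TCP position; "eef_rot": TCP orientation; "ft_force": force on the tool from outside, world axes, zero at the start; "torque": the same for the moment, N m; "width": finger opening in m; "grip_force": force on a finger pad.
Only numpy, scipy, OpenCV 4.12 (cv2) and the standard library are available. Lean on these libraries where they do the work, as an engineer would, in place of code of your own. Each camera call takes 0.05 s, during which the arm holds its last target. There are 200 camera calls.

## Task

Check that the sprung plunger in the green lower half moves freely: with the cap still off, push it right down to its stop and let it come fully back up. Then fit the green cap, lug upward, over the two dowels of the lower half, press it down against the spring until the two halves meet flush, and finish while still holding it pressed shut, so that a mate can put the bolts in. Leave the other parts on the trolley where they lie.

Things in the scene. Friction and masses are not known exactly. Their poses are not given: they have to be found in the camera images.
- lower_half: lower half of a split tensioner housing: green casting, 136 x 62 mm, on a dark steel plate 180 x 84 x 10 mm, fixed to the trolley. A bright flat split face on top, 52 mm above the trolley, carries two dowels with a sprung plunger between them. Origin at the centre of the plate's underside (trolley height), x along the long side through both dowels, z up.
- lower_face (a point): centre of the lower half's split face, 52 mm above the trolley, on the plunger's axis; axes as the lower half's. The closed cap's origin comes to this point.
- dowel_a (a point): tip of the steel dowel at x = +50 mm on the lower half: 10 mm thick, 22 mm tall above the split face, the top 5 mm tapered to 4.4 mm
- dowel_b (a point): tip of the other, equal dowel, at x = -50 mm
- plunger_head (a point): centre of the flat top of the sprung plunger (steel, 35 mm across) in the middle of the lower half; moves with it. At rest 15 mm above the split face (67 mm above the trolley), at its stop 3 mm above the face.
- plunger (a joint): how far the plunger is pressed down, m: 0 at rest (up), 0.012 at its stop. The spring pushes up with 6.5 N at rest, 11.7 N at 8 mm (where the closed cap holds it) and 14.3 N at the stop; let go, it springs back up.
- cap: upper half (cap), loose, 0.32 to 0.48 kg, lying right way up on the trolley: green plate 136 x 62 x 18 mm with a lug on top and a pocket in its underside, 45 mm wide, 7 mm deep, for the plunger. Fits either way round. On the dowels it meets the plunger 8 mm before the halves touch; the spring holds it up there until it is pressed. Origin at the centre of the underside, x along the long side, z up.
- lug (a point): on the middle of the cap's lug, 38 mm above the cap's underside; axes as the cap's. The lug is green with a brass-bushed cross hole, 24 mm thick along y, 44 mm long along x, with a rounded top, and stands from 18 to 56 mm above the underside.
- hole_a (a point): dowel hole at the cap's underside, at x = +50 mm on the cap: goes right through, 11.6 mm wide, widened by a 1.8 mm chamfer below. (The two smaller holes in the cap are for bolts.)
- hole_b (a point): the other, equal dowel hole, at x = -50 mm
- bolt_short: loose steel hex bolt lying on the trolley, 57 mm long; a bystander. Origin at the centre of its underside
- nut: loose steel hex nut, 27 mm wide, 13 mm high; a bystander. Origin at the centre of its underside
- bearing: loose ball bearing lying flat, 47 mm across, 14 mm high; a bystander. Origin at the centre of its underside
- yellow_wheel: loose yellow wheel lying flat, 62 mm across, 20 mm high; a bystander. Origin at the centre of its underside
- blue_wheel: loose blue wheel lying flat, 74 mm across, 26 mm high; a bystander. Origin at the centre of its underside
- nylon_block: loose white nylon block, 24 x 50 x 24 mm; a bystander. Origin at the centre of its underside

How it is judged:
By the outcome, as a careful person would: the job done as asked, in the order asked, and still so for the second after the job is handed in, while the arm keeps its last pose, push and grip.
It also fails if it takes over 46 s, if anything falls off the work surface, if the arm or the gripper's body presses on something with over 40 N, if the wrist force passes 120 N, or if a joint passes its speed limit or range.

## Working session

There is one attempt and no reset: what is moved stays moved. The work goes in short steps, Python scripts to look and compute and a tool call to move; the robot and the scene stay as the last step left them, time stands still between calls to the robot, and variables do not carry over. Pictures are saved under pics/ and viewed, at most 10 in all, crops included, and the job is handed in when it is done.

Besides the shell and the picture viewer there is one more tool, called after "Request:" by a JSON object that holds its "method" and its "body", one argument or row to a line. arm_command: Moves the arm, as the interface text tells. Its arguments: {"type":"object","properties":{"steps":{"type":"array","items":{"type":"object","properties":{"rot":{"type":"array","items":{"type":"number"}},"slide":{"type":"array","items":{"type":"number"}},"grip":{"type":"number"}}}},"newtons":{"type":"number"}},"required":["steps"]}

```bash
mkdir -p pics
cat > h.py <<'E'
import numpy as np, cv2
from bench import sensors, eyes, order
def save(p,n): cv2.imwrite('pics/'+n,cv2.cvtColor(p['pixels'],cv2.COLOR_RGB2BGR))
def ray(p,uv):
    K=np.array(p['intrinsics']);T=np.array(p['pose'])
    d=T[:3,:3]@np.linalg.solve(K,[uv[0],uv[1],1]);return T[:3,3],d
def atz(p,uv,z):
    o,d=ray(p,uv);return o+d*(z-o[2])/d[2]
def proj(p,X):
    K=np.array(p['intrinsics']);T=np.array(p['pose'])
    c=T[:3,:3].T@(np.array(X)-T[:3,3]);u=K@c;return u[:2]/u[2]
E
python3 - <<'E'
from h import *
np.set_printoptions(precision=4,suppress=True)
s=sensors.read_state();print(s['time'],s['ee_pos'],s['eef_rot'],s['ft_force'],s['width'])
ps={n:eyes.camera(n) for n in('side','top','wrist')}
for n,p in ps.items():
    save(p,n+'0.png');print(n,np.array(p['pose'])[:3,3],np.array(p['pose'])[:3,2])
    for k in('cap','lug','hole_a','lower_half','dowel_a','plunger_head'):
        for d in eyes.look_for(k,p)[:2]: print(n,k,round(d['conf'],2),np.round(d['bbox']))
cv2.imwrite('pics/all.png',cv2.resize(np.vstack([cv2.imread('pics/side0.png'),cv2.imread('pics/top0.png')]),None,fx=.78,fy=.78))
E
```

```text
0.0 [0.1676 0.6017 0.2218] [ 0.1355  0.9908 -0.0007 -0.0001] [ 0.3946 -0.0555  0.1643] 0.08713007749941763
side [0.058  1.2306 0.923 ] [ 0.3076 -0.7962 -0.521 ]
side cap 0.88 [192. 259. 242. 290.]
side cap 0.63 [181. 206. 229. 241.]
side lug 0.66 [194. 263. 240. 290.]
side lug 0.26 [153. 245. 170. 255.]
side hole_a 0.86 [193. 260. 240. 294.]
side lower_half 0.94 [181. 208. 229. 241.]
side lower_half 0.46 [193. 257. 241. 292.]
side dowel_a 0.94 [180. 207. 228. 240.]
top [ 0.4135 -0.1053  1.6076] [ 0.0867  0.0113 -0.9962]
top cap 0.54 [182. 122. 217. 178.]
top lug 0.69 [115. 181. 140. 224.]
top hole_a 0.59 [116. 178. 139. 222.]
top lower_half 0.72 [233. 220. 247. 238.]
top dowel_a 0.69 [184. 123. 216. 179.]
top plunger_head 0.57 [194. 142. 204. 155.]
wrist [0.091  0.6247 0.3852] [ 0.2798 -0.0793 -0.9568]
```

View pics/top0.png

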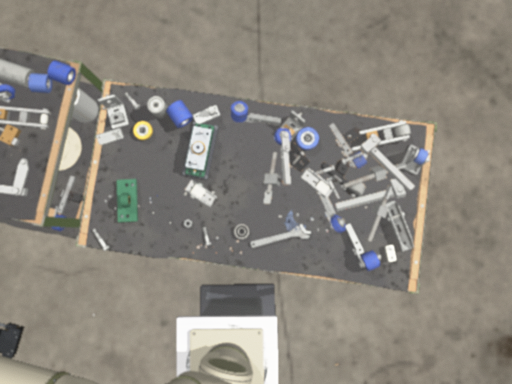

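View pics/side0.png

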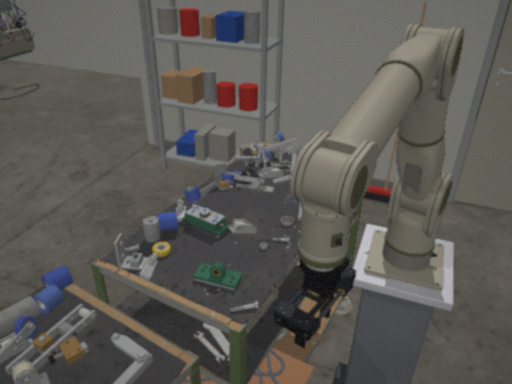

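The top view shows the cap at about (126,200) and the lower half at about (200,150). Side view: cap at (217,276), lower half at (206,221). The wrist camera sits off to the side. I'll refine both from segmented outlines.

Run:
```python
from h import *
np.set_printoptions(precision=4,suppress=True)
p=eyes.camera('top');q=eyes.camera('side')
print('cap~',atz(p,(126,201),.018),'lh~',atz(p,(200,150),.052), atz(p,(198,148.5),.067))
print('side cap',atz(q,(217,274),.03),'lh',atz(q,(206,219),.05))
im=p['pixels'];hsv=cv2.cvtColor(im,cv2.COLOR_RGB2HSV)
m=cv2.inRange(hsv,(45,70,20),(85,255,255));
n,l,st,c=cv2.connectedComponentsWithStats(m)
for i in range(1,n):
    if st[i,4]>40:
        ys,xs=np.where(l==i); r=cv2.minAreaRect(np.column_stack([xs,ys]).astype(np.float32)); print(st[i],c[i],r)
        b=cv2.boxPoints(r); print(np.array([atz(p,x,.03)[:2] for x in b]))
a=cv2.resize(im[100:240,90:250],None,fx=4,fy=4,interpolation=cv2.INTER_CUBIC)
b=cv2.resize(q['pixels'][190:310,140:300],None,fx=4,fy=4,interpolation=cv2.INTER_CUBIC)
cv2.imwrite('pics/a.png',cv2.cvtColor(a,cv2.COLOR_RGB2BGR))
w=eyes.camera('wrist');save(w,'w0b.png')
```

```text
cap~ [0.521  0.3147 0.018 ] lh~ [0.6773 0.0728 0.052 ] [0.6796 0.0774 0.067 ]
side cap [0.5216 0.3284 0.03  ] lh [0.6701 0.1054 0.05  ]
[117 179  21  43 763] [126.713  200.0747] ((126.80918884277344, 200.13031005859375), (42.011573791503906, 19.325878143310547), 88.40885925292969)
[[0.5897 0.3425]
 [0.5907 0.2806]
 [0.4567 0.2757]
 [0.4557 0.3371]]
```

View pics/a.png

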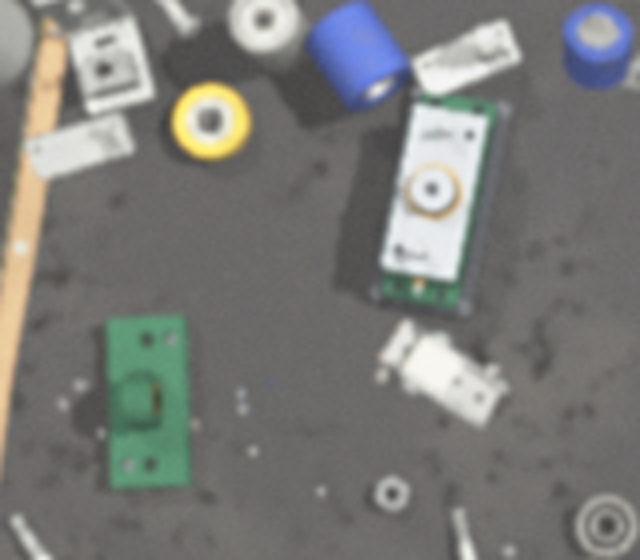

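The crop shows the cap at yaw near 0, with its lug at crop (140,400). The lower half is turned about −11°, with the plunger at crop (432,188). I'll move over the lower half with the fingers shutting.

Request:
{"method": "arm_command", "body": {
  "steps": [
    {"slide": [0.04, -0.044, 0], "grip": 0},
    {"slide": [0.043, -0.044, 0], "grip": 0},
    {"slide": [0.043, -0.044, 0], "grip": 0},
    {"slide": [0.043, -0.044, 0], "grip": 0},
    {"slide": [0.043, -0.044, 0], "grip": 0},
    {"slide": [0.043, -0.044, 0], "grip": 0},
    {"slide": [0.043, -0.044, 0], "grip": 0},
    {"slide": [0.043, -0.044, 0], "grip": 0}
  ],
  "newtons": 20
}}

```text
schema error: expected keys rot, slide, grip
```

Request:
{"method": "arm_command", "body": {
  "steps": [
    {"slide": [0.043, -0.044, 0], "grip": 0},
    {"slide": [0.043, -0.044, 0], "grip": 0},
    {"slide": [0.043, -0.044, 0], "grip": 0},
    {"slide": [0.03, -0.03, 0], "grip": 0},
    {"slide": [0, 0, 0], "grip": 0},
    {"slide": [0, 0, 0], "grip": 0},
    {"slide": [0, 0, 0], "grip": 0},
    {"slide": [0, 0, 0], "grip": 0}
  ]
}}

```text
schema error: expected keys rot, slide, grip
```

Run:
```python
from h import *
np.set_printoptions(precision=4,suppress=True)
s=sensors.read_state();print(s['time'],s['ee_pos'],s['eef_rot'],s['ft_force'],s['width'])
p=eyes.camera('wrist');save(p,'w1.png')
for k in('lower_half','dowel_a','plunger_head'):
    for d in eyes.look_for(k,p)[:2]: print(k,round(d['conf'],2),np.round(d['bbox']))
print(proj(p,s['ee_pos']))
```

```text
1.2 [0.1678 0.6021 0.2226] [0.1355 0.9908 0.     0.    ] [-0.3416 -0.2542  0.0986] 0.0871241913136713
[252.6697 233.9206]
```

View pics/w1.png

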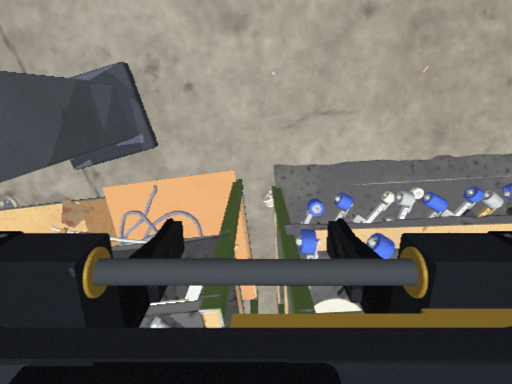

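Run:
```python
from h import *
np.set_printoptions(precision=4,suppress=True)
s=sensors.read_state();p=eyes.camera('wrist')
n=np.array([.1355,.9908,0]);n/=np.linalg.norm(n)
tx=2*n[0]*n-[1,0,0];ty=2*n[1]*n-[0,1,0]
for uv in((256,60),(256,120),(256,180),(156,120),(356,120)):
    d=atz(p,uv,.06)-s['ee_pos'];print(uv,d@tx,d@ty)
print(np.array(p['intrinsics']))
```

```text
(256, 60) 0.11632478921697408 0.002501252471855603
(256, 120) 0.05617490259041317 0.002570524771732287
(256, 180) -0.011387761465131445 0.0026483340808997535
(156, 120) 0.056172460710594396 -0.10587704736132215
(356, 120) 0.05617734445584236 0.11101745784222274
[[293.962    0.     254.8577]
 [  0.     293.962  186.3517]
 [  0.       0.       1.    ]]
```

Request:
{"method": "arm_command", "body": {
  "steps": [
    {"rot": [0, 0, 0], "slide": [0.04, -0.044, 0], "grip": 0},
    {"rot": [0, 0, 0], "slide": [0.043, -0.044, 0], "grip": 0},
    {"rot": [0, 0, 0], "slide": [0.043, -0.044, 0], "grip": 0},
    {"rot": [0, 0, 0], "slide": [0.043, -0.044, 0], "grip": 0},
    {"rot": [0, 0, 0], "slide": [0.043, -0.044, 0], "grip": 0},
    {"rot": [0, 0, 0], "slide": [0.043, -0.044, 0], "grip": 0},
    {"rot": [0, 0, 0], "slide": [0.043, -0.044, 0], "grip": 0},
    {"rot": [0, 0, 0], "slide": [0.043, -0.044, 0], "grip": 0}
  ],
  "newtons": 20
}}

```text
time: 2.45
ee_pos: [0.51, 0.2486, 0.2229]
eef_rot: [0.135, 0.991, 0.0, 0.0]
ft_force: [0.3, 0.3, -0.2]
width: 0.0146
grip_force: 0.0
```

Request:
{"method": "arm_command", "body": {
  "steps": [
    {"rot": [0, 0, 0], "slide": [0.043, -0.044, 0], "grip": 0},
    {"rot": [0, 0, 0], "slide": [0.043, -0.044, 0], "grip": 0},
    {"rot": [0, 0, 0], "slide": [0.043, -0.044, 0], "grip": 0},
    {"rot": [0, 0, 0], "slide": [0.043, -0.044, 0], "grip": 0},
    {"rot": [0, 0, 0], "slide": [0.044, -0.012, 0], "grip": 0},
    {"rot": [0, 0, 0], "slide": [0, 0, 0], "grip": 0},
    {"rot": [0, 0, 0], "slide": [0, 0, 0], "grip": 0},
    {"rot": [0, 0, 0], "slide": [0, 0, 0], "grip": 0}
  ]
}}

```text
time: 3.45
ee_pos: [0.7242, 0.0632, 0.2234]
eef_rot: [0.135, 0.991, 0.001, 0.0]
ft_force: [0.3, -0.5, 0.6]
width: 0.0005
grip_force: 0.0
```

Run:
```python
from h import *
np.set_printoptions(precision=4,suppress=True)
s=sensors.read_state();print(s['time'],s['ee_pos'],s['eef_rot'],s['ft_force'],s['width'])
p=eyes.camera('wrist');save(p,'w2.png')
for k in('lower_half','dowel_a','plunger_head'):
    for d in eyes.look_for(k,p)[:2]: print(k,round(d['conf'],2),np.round(d['bbox']))
```

```text
3.45 [0.7242 0.0632 0.2234] [0.1348 0.9909 0.0005 0.0003] [ 0.2865 -0.4941  0.5904] 0.0005171609325553047
lower_half 0.63 [220.  45. 298. 198.]
dowel_a 0.94 [221.  49. 298. 199.]
plunger_head 0.94 [246. 118. 277. 150.]
```

View pics/w2.png

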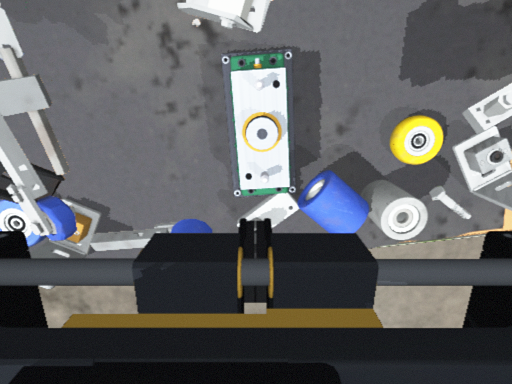

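Run:
```python
from h import *
np.set_printoptions(precision=4,suppress=True)
p=eyes.camera('wrist');im=p['pixels']
pts=np.mgrid[0:384,0:512]
# rectify the lower half's face plane z=.052 to metric 0.25mm/px over 0.2x0.2 around (.679,.075)
def rect(z,c,h,res):
    g=np.arange(-h,h,res);X,Y=np.meshgrid(g,g) # col->x? use col = -y, row=-x
    P=np.stack([c[0]-Y,c[1]-X,np.full_like(X,z)],-1)
    T=np.array(p['pose']);K=np.array(p['intrinsics'])
    q=(P-T[:3,3])@T[:3,:3]; u=q@K.T; u=u[...,:2]/u[...,2:]
    return cv2.remap(im,u[...,0].astype(np.float32),u[...,1].astype(np.float32),cv2.INTER_CUBIC)
c=(.678,.075);r=rect(.052,c,.1,.0004)
cv2.imwrite('pics/r2.png',cv2.cvtColor(r,cv2.COLOR_RGB2BGR))
hsv=cv2.cvtColor(r,cv2.COLOR_RGB2HSV)
m=((hsv[...,1]<40)&(hsv[...,2]>190)).astype(np.uint8)
m=cv2.morphologyEx(m,cv2.MORPH_OPEN,np.ones((5,5)))
n,l,st,_=cv2.connectedComponentsWithStats(m)
i=l[160,:][l[160,:]>0]; k=1+np.argmax([st[j,4] if abs(st[j,0]+st[j,2]/2-250)<80 and abs(st[j,1]+st[j,3]/2-250)<80 else 0 for j in range(1,n)])
ys,xs=np.where(l==k);R=cv2.minAreaRect(np.column_stack([xs,ys]).astype(np.float32))
print(st[k],R, 'centre',c[0]-(R[0][1]*.0004-.1),c[1]-(R[0][0]*.0004-.1),'size',np.array(R[1])*.4)
print('plunger',atz(p,(262,134),.067))
```

```text
[  127    56   207   351 37198] ((230.0849609375, 230.67276000976562), (147.39556884765625, 331.26019287109375), 11.68936824798584) centre 0.6857308959960938 0.082966015625 size [ 58.9582 132.5041]
plunger [0.6867 0.0827 0.067 ]
```

View pics/r2.png

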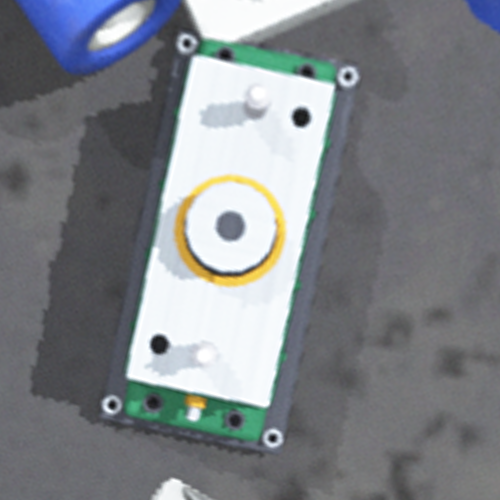

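The rectified view shows the plunger at (230,226) and the face centre at (0.686, 0.083), with the lower half yawed −11.7°. The two measurements agree. Now the push.

Request:
{"method": "arm_command", "body": {
  "steps": [
    {"rot": [0, 0, 0], "slide": [-0.019, 0.01, -0.04], "grip": 0},
    {"rot": [0, 0, 0], "slide": [-0.019, 0.01, -0.05], "grip": 0},
    {"rot": [0, 0, 0], "slide": [0, 0, -0.045], "grip": 0},
    {"rot": [0, 0, 0], "slide": [0, 0, -0.015], "grip": 0},
    {"rot": [0, 0, 0], "slide": [0, 0, -0.005], "grip": 0},
    {"rot": [0, 0, 0], "slide": [0, 0, -0.005], "grip": 0},
    {"rot": [0, 0, 0], "slide": [0, 0, -0.005], "grip": 0},
    {"rot": [0, 0, 0], "slide": [0, 0, 0], "grip": 0}
  ]
}}

```text
time: 4.7
ee_pos: [0.6877, 0.0818, 0.0604]
eef_rot: [0.136, 0.991, 0.001, 0.001]
ft_force: [-6.1, 0.0, 10.6]
width: 0.0004
grip_force: 5.2
```

Request:
{"method": "arm_command", "body": {
  "steps": [
    {"rot": [0, 0, 0], "slide": [0, 0, -0.003], "grip": 0},
    {"rot": [0, 0, 0], "slide": [0, 0, -0.002], "grip": 0},
    {"rot": [0, 0, 0], "slide": [0, 0, -0.002], "grip": 0},
    {"rot": [0, 0, 0], "slide": [0, 0, -0.002], "grip": 0},
    {"rot": [0, 0, 0], "slide": [0, 0, -0.001], "grip": 0},
    {"rot": [0, 0, 0], "slide": [0, 0, 0], "grip": 0},
    {"rot": [0, 0, 0], "slide": [0, 0, 0], "grip": 0},
    {"rot": [0, 0, 0], "slide": [0, 0, 0], "grip": 0}
  ]
}}

```text
time: 5.7
ee_pos: [0.688, 0.0819, 0.0552]
eef_rot: [0.136, 0.991, 0.001, 0.001]
ft_force: [-24.0, -1.9, 43.4]
width: 0.0003
grip_force: 22.1
```

At the stop: z = 0.0552 and 43 N, well above the 14.3 N spring force. I'll release, then go view the cap.

Request:
{"method": "arm_command", "body": {
  "steps": [
    {"rot": [0, 0, 0], "slide": [0, 0, 0.01], "grip": 0},
    {"rot": [0, 0, 0], "slide": [0, 0, 0.02], "grip": 0},
    {"rot": [0, 0, 0], "slide": [0, 0, 0.05], "grip": 0},
    {"rot": [0, 0, 4], "slide": [-0.015, 0.028, 0.05], "grip": 1},
    {"rot": [0, 0, 4], "slide": [-0.025, 0.05, 0.02], "grip": 1},
    {"rot": [0, 0, 4], "slide": [-0.025, 0.05, 0.02], "grip": 1},
    {"rot": [0, 0, 5], "slide": [-0.025, 0.05, 0.005], "grip": 1},
    {"rot": [0, 0, 0], "slide": [-0.025, 0.05, 0], "grip": 1}
  ]
}}

```text
time: 6.7
ee_pos: [0.5719, 0.3117, 0.2254]
eef_rot: [-0.013, 1.0, 0.001, 0.002]
ft_force: [1.1, 0.7, -0.3]
width: 0.0426
grip_force: 0.0
```

Request:
{"method": "arm_command", "body": {
  "steps": [
    {"rot": [0, 0, 0], "slide": [0, 0, 0], "grip": 1},
    {"rot": [0, 0, 0], "slide": [0, 0, 0], "grip": 1},
    {"rot": [0, 0, 0], "slide": [0, 0, 0], "grip": 1},
    {"rot": [0, 0, 0], "slide": [0, 0, 0], "grip": 1},
    {"rot": [0, 0, 0], "slide": [0, 0, 0], "grip": 1},
    {"rot": [0, 0, 0], "slide": [0, 0, 0], "grip": 1},
    {"rot": [0, 0, 0], "slide": [0, 0, 0], "grip": 1},
    {"rot": [0, 0, 0], "slide": [0, 0, 0], "grip": 1}
  ]
}}

```text
time: 7.7
ee_pos: [0.5718, 0.3101, 0.2225]
eef_rot: [-0.012, 1.0, 0.0, -0.0]
ft_force: [-0.5, 0.3, -0.1]
width: 0.0869
grip_force: 0.0
```

```bash
cat >> h.py <<'E'
def rect(p,z,c,h,res):
    g=np.arange(-h,h,res);X,Y=np.meshgrid(g,g)
    P=np.stack([c[0]-Y,c[1]-X,np.full_like(X,z)],-1)
    T=np.array(p['pose']);K=np.array(p['intrinsics'])
    u=((P-T[:3,3])@T[:3,:3])@K.T; u=(u[...,:2]/u[...,2:]).astype(np.float32)
    return cv2.remap(p['pixels'],u[...,0],u[...,1],cv2.INTER_CUBIC)
E
python3 - <<'E'
from h import *
np.set_printoptions(precision=4,suppress=True)
s=sensors.read_state();print(s['time'],s['ee_pos'],s['eef_rot'],s['ft_force'],s['width'])
p=eyes.camera('wrist');c=(.523,.31);r=rect(p,.018,c,.1,.0004)
cv2.imwrite('pics/r3.png',cv2.cvtColor(r,cv2.COLOR_RGB2BGR))
for k in('cap','lug','hole_a'):
    for d in eyes.look_for(k,p)[:2]: print(k,round(d['conf'],2),np.round(d['bbox']))
hsv=cv2.cvtColor(r,cv2.COLOR_RGB2HSV);m=cv2.inRange(hsv,(45,70,40),(85,255,255))
n,l,st,_=cv2.connectedComponentsWithStats(m);k=1+np.argmax(st[1:,4])
ys,xs=np.where(l==k);R=cv2.minAreaRect(np.column_stack([xs,ys]).astype(np.float32))
print(st[k],R,'centre',c[0]-(R[0][1]*.0004-.1),c[1]-(R[0][0]*.0004-.1),'size',np.array(R[1])*.4)
E
```

```text
7.7 [0.5718 0.3101 0.2225] [-0.0125  0.9999  0.     -0.    ] [-0.5165  0.2611 -0.081 ] 0.08686622207760446
cap 0.64 [234.  67. 288. 183.]
lug 0.77 [235.  60. 288. 180.]
lug 0.65 [ 51. 170. 130. 260.]
hole_a 0.7 [234.  69. 287. 178.]
[  146    73   170   348 52074] ((229.8922119140625, 245.7857666015625), (343.409423828125, 158.64060974121094), 87.91743469238281) centre 0.524685693359375 0.318043115234375 size [137.3638  63.4562]
```

View pics/r3.png

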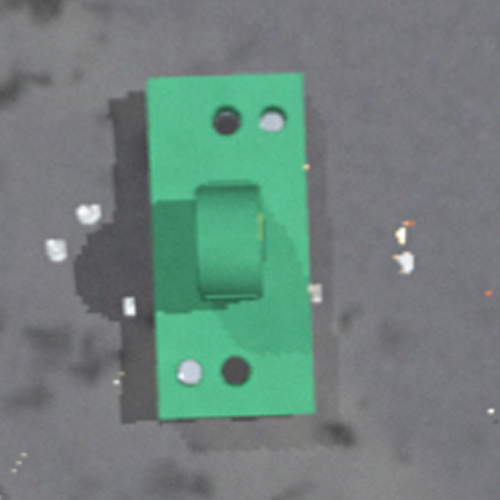

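The rectified view shows the cap's dowel holes at (227,121) and (235,371) and its lug centred near x = 231. That puts the cap at (0.5247, 0.318), yaw about +2°. Before descending I'll check how high the trolley's wooden rail is near the gripper body.

Run:
```python
from h import *
np.set_printoptions(precision=3,suppress=True)
p=eyes.camera('top');q=eyes.camera('side')
for z in(0,.05,.1,.15,.2): print(z,'top bar ends',[atz(p,x,z)[:2] for x in((83,240),(93,170))],'side bar',[atz(q,x,z)[:2] for x in((240,325),(168,293),(97,263))])
```

```text
0 top bar ends [array([0.398, 0.457]), array([0.625, 0.429])] side bar [array([0.391, 0.46 ]), array([0.634, 0.428]), array([0.914, 0.396])]
0.05 top bar ends [array([0.398, 0.44 ]), array([0.618, 0.412])] side bar [array([0.373, 0.502]), array([0.603, 0.471]), array([0.868, 0.441])]
0.1 top bar ends [array([0.399, 0.422]), array([0.612, 0.395])] side bar [array([0.355, 0.544]), array([0.572, 0.515]), array([0.821, 0.486])]
0.15 top bar ends [array([0.399, 0.405]), array([0.605, 0.379])] side bar [array([0.337, 0.586]), array([0.541, 0.558]), array([0.775, 0.531])]
0.2 top bar ends [array([0.4  , 0.387]), array([0.599, 0.362])] side bar [array([0.319, 0.627]), array([0.51 , 0.602]), array([0.729, 0.577])]
```

The two views agree only at z ≈ 0, so the rail is level with the surface. Descending to the lug.

Request:
{"method": "arm_command", "body": {
  "steps": [
    {"rot": [0, 0, 0.5], "slide": [-0.047, 0.008, -0.01], "grip": 1},
    {"rot": [0, 0, 0], "slide": [0, 0, -0.05], "grip": 1},
    {"rot": [0, 0, 0], "slide": [0, 0, -0.055], "grip": 1},
    {"rot": [0, 0, 0], "slide": [0, 0, -0.05], "grip": 1},
    {"rot": [0, 0, 0], "slide": [0, 0, -0.025], "grip": 1},
    {"rot": [0, 0, 0], "slide": [0, 0, -0.008], "grip": 1},
    {"rot": [0, 0, 0], "slide": [0, 0, 0], "grip": 1},
    {"rot": [0, 0, 0], "slide": [0, 0, 0], "grip": 1}
  ]
}}

```text
time: 9.0
ee_pos: [0.5256, 0.3187, 0.0261]
eef_rot: [-0.017, 1.0, 0.001, 0.001]
ft_force: [-0.0, -0.4, -0.2]
width: 0.0869
grip_force: 0.0
```

Request:
{"method": "arm_command", "body": {
  "steps": [
    {"rot": [0, 0, 0], "slide": [0, 0, 0], "grip": 0.5},
    {"rot": [0, 0, 0], "slide": [0, 0, 0], "grip": 0.2},
    {"rot": [0, 0, 0], "slide": [0, 0, 0], "grip": 0},
    {"rot": [0, 0, 0], "slide": [0, 0, 0], "grip": 0},
    {"rot": [0, 0, 0], "slide": [0, 0, 0], "grip": 0},
    {"rot": [0, 0, 0], "slide": [0, 0, 0], "grip": 0},
    {"rot": [0, 0, 0], "slide": [0, 0, 0], "grip": 0},
    {"rot": [0, 0, 0], "slide": [0, 0, 0], "grip": 0}
  ],
  "newtons": 50
}}

```text
time: 10.0
ee_pos: [0.5248, 0.3178, 0.0245]
eef_rot: [-0.017, 1.0, -0.0, -0.0]
ft_force: [1.0, -1.8, 0.3]
width: 0.0238
grip_force: 50.0
```

The lug is gripped: width 23.8 mm at 50 N. Now lift and carry the cap over the lower half.

Request:
{"method": "arm_command", "body": {
  "steps": [
    {"rot": [0, 0, 0], "slide": [0, 0, 0.03], "grip": 0},
    {"rot": [0, 0, 0], "slide": [0, 0, 0.05], "grip": 0},
    {"rot": [0, 0, 0], "slide": [0, 0, 0.05], "grip": 0},
    {"rot": [0, 0, -3], "slide": [0.031, -0.045, 0.02], "grip": 0},
    {"rot": [0, 0, -3], "slide": [0.035, -0.05, 0.01], "grip": 0},
    {"rot": [0, 0, -3], "slide": [0.035, -0.05, 0], "grip": 0},
    {"rot": [0, 0, -3], "slide": [0.035, -0.05, 0], "grip": 0},
    {"rot": [0, 0, -1.7], "slide": [0.025, -0.04, 0], "grip": 0}
  ]
}}

```text
time: 11.0
ee_pos: [0.6865, 0.0803, 0.1838]
eef_rot: [0.104, 0.995, -0.0, -0.0]
ft_force: [0.1, -0.2, -4.8]
width: 0.0234
grip_force: 50.0
```

Request:
{"method": "arm_command", "body": {
  "steps": [
    {"rot": [0, 0, 0], "slide": [0, 0, -0.03], "grip": 0},
    {"rot": [0, 0, 0], "slide": [0, 0, -0.025], "grip": 0},
    {"rot": [0, 0, 0], "slide": [0, 0, 0], "grip": 0},
    {"rot": [0, 0, 0], "slide": [0, 0, 0], "grip": 0},
    {"rot": [0, 0, 0], "slide": [0, 0, 0], "grip": 0},
    {"rot": [0, 0, 0], "slide": [0, 0, 0], "grip": 0},
    {"rot": [0, 0, 0], "slide": [0, 0, 0], "grip": 0},
    {"rot": [0, 0, 0], "slide": [0, 0, 0], "grip": 0}
  ]
}}

```text
time: 12.0
ee_pos: [0.6858, 0.0831, 0.1297]
eef_rot: [0.103, 0.995, 0.0, 0.0]
ft_force: [0.0, 0.5, -4.2]
width: 0.0239
grip_force: 50.0
```

Run:
```python
from h import *
np.set_printoptions(precision=4,suppress=True)
s=sensors.read_state();print(s['time'],s['ee_pos'],s['eef_rot'],s['ft_force'],s['width'])
p=eyes.camera('wrist');q=eyes.camera('side')
a=p['pixels'][80:384,100:420];b=cv2.resize(q['pixels'][180:280,150:310],None,fx=4,fy=4,interpolation=cv2.INTER_CUBIC)
a=cv2.resize(a,(421,400))
b=b[:, :379]
cv2.imwrite('pics/m4.png',cv2.cvtColor(np.hstack([a,b]),cv2.COLOR_RGB2BGR))
```

```text
12.0 [0.6858 0.0831 0.1297] [0.1026 0.9947 0.0001 0.    ] [ 0.0198  0.4823 -4.2036] 0.02388213550679055
```

View pics/m4.png

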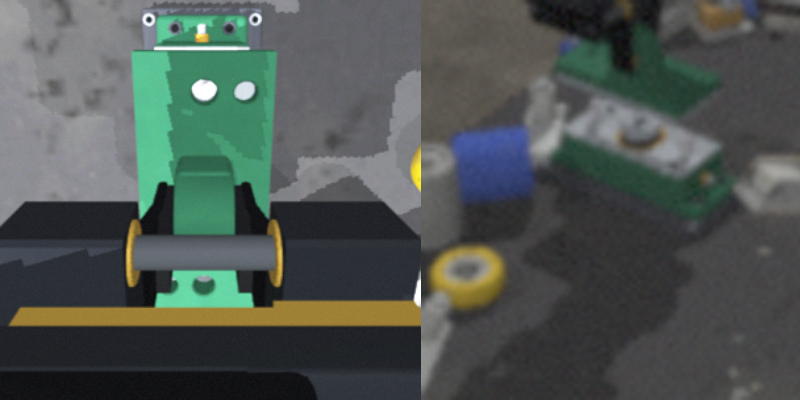

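The cap looks centred and aligned over the lower half in the wrist view (left), and parallel to it in the side view (right). I'll lower it so the dowel tapers enter the holes and check the forces.

Request:
{"method": "arm_command", "body": {
  "steps": [
    {"rot": [0, 0, 0], "slide": [0, 0, -0.015], "grip": 0},
    {"rot": [0, 0, 0], "slide": [0, 0, -0.012], "grip": 0},
    {"rot": [0, 0, 0], "slide": [0, 0, -0.004], "grip": 0},
    {"rot": [0, 0, 0], "slide": [0, 0, -0.002], "grip": 0},
    {"rot": [0, 0, 0], "slide": [0, 0, -0.002], "grip": 0},
    {"rot": [0, 0, 0], "slide": [0, 0, -0.002], "grip": 0},
    {"rot": [0, 0, 0], "slide": [0, 0, 0], "grip": 0},
    {"rot": [0, 0, 0], "slide": [0, 0, 0], "grip": 0}
  ]
}}

```text
time: 13.1
ee_pos: [0.6858, 0.0828, 0.0927]
eef_rot: [0.103, 0.995, -0.0, 0.0]
ft_force: [0.5, -1.5, -5.2]
width: 0.0234
grip_force: 50.0
```

Request:
{"method": "arm_command", "body": {
  "steps": [
    {"rot": [0, 0, 0], "slide": [0, 0, -0.002], "grip": 0},
    {"rot": [0, 0, 0], "slide": [0, 0, -0.002], "grip": 0},
    {"rot": [0, 0, 0], "slide": [0, 0, -0.002], "grip": 0},
    {"rot": [0, 0, 0], "slide": [0, 0, -0.001], "grip": 0},
    {"rot": [0, 0, 0], "slide": [0, 0, 0], "grip": 0},
    {"rot": [0, 0, 0], "slide": [0, 0, 0], "grip": 0},
    {"rot": [0, 0, 0], "slide": [0, 0, 0], "grip": 0},
    {"rot": [0, 0, 0], "slide": [0, 0, 0], "grip": 0}
  ]
}}

```text
time: 14.1
ee_pos: [0.6857, 0.0828, 0.0854]
eef_rot: [0.103, 0.995, -0.0, -0.0]
ft_force: [-0.1, -2.9, -4.9]
width: 0.0237
grip_force: 50.0
```

Request:
{"method": "arm_command", "body": {
  "steps": [
    {"rot": [0, 0, 0], "slide": [0, 0, -0.003], "grip": 0},
    {"rot": [0, 0, 0], "slide": [0, 0, -0.002], "grip": 0},
    {"rot": [0, 0, 0], "slide": [0, 0, -0.002], "grip": 0},
    {"rot": [0, 0, 0], "slide": [0, 0, -0.002], "grip": 0},
    {"rot": [0, 0, 0], "slide": [0, 0, -0.002], "grip": 0},
    {"rot": [0, 0, 0], "slide": [0, 0, -0.001], "grip": 0},
    {"rot": [0, 0, 0], "slide": [0, 0, 0], "grip": 0},
    {"rot": [0, 0, 0], "slide": [0, 0, 0], "grip": 0}
  ],
  "newtons": 60
}}

```text
time: 15.1
ee_pos: [0.686, 0.0829, 0.0765]
eef_rot: [0.103, 0.995, 0.0, 0.0]
ft_force: [-11.4, -4.7, 19.4]
width: 0.0237
grip_force: 60.0
```

Request:
{"method": "arm_command", "body": {
  "steps": [
    {"rot": [0, 0, 0], "slide": [0, 0, -0.001], "grip": 0},
    {"rot": [0, 0, 0], "slide": [0, 0, -0.001], "grip": 0},
    {"rot": [0, 0, 0], "slide": [0, 0, 0], "grip": 0},
    {"rot": [0, 0, 0], "slide": [0, 0, 0], "grip": 0},
    {"rot": [0, 0, 0], "slide": [0, 0, 0], "grip": 0},
    {"rot": [0, 0, 0], "slide": [0, 0, 0], "grip": 0},
    {"rot": [0, 0, 0], "slide": [0, 0, 0], "grip": 0},
    {"rot": [0, 0, 0], "slide": [0, 0, 0], "grip": 0}
  ]
}}

```text
time: 16.1
ee_pos: [0.6861, 0.0829, 0.0765]
eef_rot: [0.103, 0.995, 0.001, 0.001]
ft_force: [-19.4, -5.4, 33.6]
width: 0.0234
grip_force: 60.0
```

Run:
```python
from h import *
s=sensors.read_state();print(s['time'],s['ee_pos'],s['eef_rot'],s['ft_force'],s['torque'],s['width'])
p=eyes.camera('wrist');q=eyes.camera('side')
a=cv2.resize(p['pixels'][80:384,100:420],(421,400));b=cv2.resize(q['pixels'][180:280,150:245],(379,400),interpolation=cv2.INTER_CUBIC)
cv2.imwrite('pics/m5.png',cv2.cvtColor(np.hstack([a,b]),cv2.COLOR_RGB2BGR))
```

```text
16.1 [0.68605058 0.08288082 0.07647594] [1.02688300e-01 9.94713125e-01 7.38819849e-04 6.05789312e-04] [-19.42407539  -5.42180398  33.6178688 ] [-1.40964350e+00  4.39797647e+00  4.06927075e-03] 0.02340855549879709
```

View pics/m5.png

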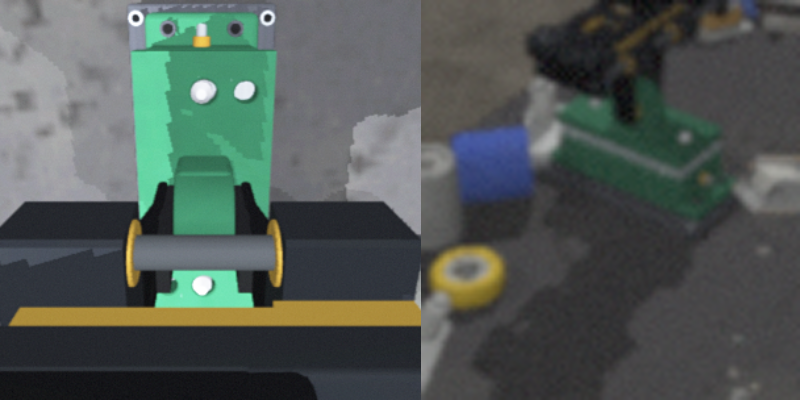

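Both dowels stand through the cap at crop (203,91) and (202,285), and the halves meet. The height stayed at 0.0765 m, as expected for closed, while the force rose to 34 N. Handing in.

```bash
python3 -c "
from bench import order
print(order.close_job())"
```

```text
the job is handed in; nothing more can be done
None
```

The job is handed in: I pushed the plunger down to its stop and released it (its return was not checked in a picture), then fitted the cap lug up over both dowels, and the arm is holding it pressed shut with about 34 N.

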